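# Bed two candles in their decorating cradles

### The arm

A 6-joint arm with a two-finger parallel gripper is mounted at the origin on the work surface. World frame = base frame: x ahead of the robot, y to its left, z up, the work surface at z = 0. Lengths are in m, angles in rad, forces in N, time in s.
With the tool pointing down it reaches from about 0.275 to 0.75 m from the base axis. Payload 10.2 kg.
Tool frame: the origin (TCP) lies on the centre line of the jaws, within the pads' length; the fingertips stand 19 mm ahead of it and the grasp point (between the pads) is the TCP; z points along the fingers, y is the direction in which the jaws open and shut (so a half turn about z gives the same grasp; the last joint's range is limited). The gripper opens to 88 mm and grips with 3 to 60 N. Pads are 18 mm wide; open, the fingers measure 123 mm over their backs; the gripper's body (75 mm by 187 mm) begins 45 mm behind the grasp point.
Start: joints at [-1.39, 0.313, 1.498, -0, 1.331, -0.223], TCP at [0.206, -0.483, 0.258] pointing down, gripper open.
Joint ranges: [-2.94, 2.94], [-0.97, 2.17], [0.19, 2.56], [-1.23, 4.37], [0.02, 3.11], [-2.88, 2.88]. Speed limits (rad/s): [2.39, 2.39, 3.01, 3.14, 3.14, 3.14].

### API

Orientations are given as [roll, pitch, yaw] about the fixed x, y, z axes, in that order (R = Rz(yaw) Ry(pitch) Rx(roll)).
In Python, from rig import status, capture, order, models gives the robot as it stands.
- The arm moves only by the shell command python3 -m pendant 'ROWS' [FORCE]. ROWS is JSON, a list of rows, each a list of 7 numbers: the shift along the tool's x, y, z in cm, then the turn, a rotation vector about the tool's x, y, z in rad, then the opening, from -1 (shut) to 1 (fully open). A call has exactly 8 rows; each row shifts and turns the commanded pose from where the row before left it, along the tool's axes as they then stand; what a row does not reach is not made up. A row lasts 1/8 s, in which the tool goes at most 62.5 mm and 10.7 degrees, less where a joint would pass 70% of its speed; a pose out of reach is approached as far as the arm can. A call with a gripper value outside its range is refused whole. The fingers move at their own pace and stop on an object; FORCE is the grip in N (left out, the last holds). Time passes only in rows, so rows that do not move let the fingers close, or fill a call up. It gives the time, the measured TCP pose, the force and the opening at its end, in the units of the state.
- status.read_state(): the state, without advancing time (a new reading comes with each control period).
- capture(name): name is "scene" or "top"; returns a dict with "img" (480x640x3 uint8, red, green, blue), "fx", "fy", "cx", "cy" (pixels), "R" (3x3) and "t" (3): a world point X has camera coordinates R X + t. Camera axes: x right, y down, z forward; pixel columns grow to the right and rows downward; lengths in m; the calibration is good to about 2 mm. A picture is of the moment at which its call begins. There is no depth.
- order.hand_in(): hands the job in, once; it reports no verdict.
Trained networks look in a picture, given as the dict that the camera call returned (one of the last four; its "shot" number tells which), for a name from the list of things; names that differ only in an ending like _2 or _b are one class to them, and where a whole thing is asked for, a point or a joint stands for the part that bears it (a point fixed in the world has none). Each returns a list of dicts, best first, with "p" (0 to 1); they miss things now and then, are a little off and sometimes report something else, mostly with a low value. They report only what shows in the picture. A call takes as long as a camera call. They do not tell look-alikes from the thing itself.
- models.outline_of(name, picture): "mask" (480x640 bool, what is visible of it) and "centre" ([column, row] in pixels, amid what is visible of it).
- models.landmark_of(name, picture): "centre" ([column, row] in pixels: a listed point, or the origin of a listed thing).
The state is a dict: "time_s": time; "qpos": joint angles; "qd": joint speeds; "tau": joint torques, N m; "tool_pos": TCP position; "ee_rot": TCP orientation; "ft_force": force on the tool from outside, world axes, zero at the start; "moment": the same for the moment, N m; "width": finger opening in m.
Only numpy, scipy, OpenCV 4.12 (cv2) and the standard library are available. Lean on these libraries where they do the work, as an engineer would, in place of code of your own. Each camera call takes 0.05 s, during which the arm holds its last target.

### The job

Get the two candles ready for their stickers: lay the thick candle in the cradle with the wide notches and the slim candle in the cradle with the narrow notches, each bedded in both V-notches with its wick at the open end and its flat foot slid right up against the stop board. Set them down by hand rather than dropping them, let go, and leave the bowl, the bottle and the scissors where they are.

Things in the scene. Friction and masses are not known exactly. Their poses are not given: they have to be found in the camera images.
- thick_mid (a point): Centre of the thick ivory wax candle, on its axis half-way along: 50 mm diameter, 140 mm long plus an 11 mm wick stub, 200 to 310 g. x runs along the candle, +x to the wick; it may be rolled to any angle about x. The foot (-x end) is flat, the wick end has a 10 mm rounded shoulder. It starts lying in one of the tray's two troughs.
- thick_foot (a point): Centre of the thick candle's flat foot, 70 mm from its centre; same axes as thick_mid.
- slim_mid (a point): Centre of the slim ivory wax candle, on its axis half-way along: 36 mm diameter, 180 mm long plus an 11 mm wick stub, 130 to 210 g. Axes and ends as for the thick candle. It starts in the other trough, packed top-to-tail: its wick points opposite to the thick candle's.
- slim_foot (a point): Centre of the slim candle's flat foot, 90 mm from its centre; same axes as slim_mid.
- cradle_wide: For the thick candle. Fixed dark wooden cradle, 170 x 92 mm. Origin: centre of underside; z up; x runs from the stop board (-x end) to the open end. Base board 12 mm thick; two boards 16 mm thick across it at x = -48 and +42 mm, 80 mm wide, tops at z = 50, each with a 90-degree V-notch 48 mm wide, 24 deep at y = 0; open between them. Stop board 85 mm tall, its face at x = -73 mm.
- cradle_wide_seat (a point): Where the thick candle's centre lies when it is bedded in both notches of cradle_wide with its foot on the stop board: x = -3, y = 0, z = 61.4 mm in the cradle. Axes as the cradle's: the wick must point to +x.
- cradle_narrow: For the slim candle. Fixed dark wooden cradle, 210 x 74 mm. Origin: centre of underside; z up; x runs from the stop board (-x end) to the open end. Base board 12 mm thick; two boards 16 mm thick across it at x = -58 and +52 mm, 62 mm wide, tops at z = 50, each with a 90-degree V-notch 34 mm wide, 17 deep at y = 0; open between them. Stop board 85 mm tall, its face at x = -93 mm.
- cradle_narrow_seat (a point): Where the slim candle's centre lies when it is bedded in both notches of cradle_narrow with its foot on the stop board: x = -3, y = 0, z = 58.5 mm in the cradle. Axes as the cradle's: the wick must point to +x.
- tray: Fixed grey-brown moulded-pulp tray, 220 (x) by 240 (y) mm, floor 4 mm, rim 16 mm high. Origin: centre of underside. Two shallow troughs run along x at y = -48 and +48 mm, each of two saddles under the candle (36 mm wide, at most 18 mm high, at x = -42 and +42 mm); free floor beside. In a trough the thick candle's axis is 39 mm and the slim one's 31 mm above the table.
- bowl: White ceramic bowl, 124 mm across, 50 mm high, loose, at the far edge; origin at the centre of its underside. Leave it alone.
- varnish: Small bottle of varnish with black cap, 42 mm across, 105 mm tall, loose, at the far edge; origin at the centre of its underside. Leave it alone.
- scissors: Pair of grey-handled scissors, about 175 mm long, 10 mm thick, lying flat near the robot; origin at the table near the rivet, x towards the blade tips. Leave them alone.
There are look-alikes about, which are no part of the job. Leave any blue or purple look-alike of the cradle_wide alone.

How it is judged:
At the end, for the whole second after the job is handed in: Each candle lies at rest in its own cradle, bedded in both notches: its centre within 3 mm of the notches' centre line and of the bedded height, its axis within 0.05 rad of the cradle's, its wick at the open end, and its foot no more than 5 mm from the stop board (y of thick_mid in the frame of cradle_wide between -0.003 and 0.003 m and z of thick_mid in the frame of cradle_wide between 0.0584 and 0.0644 m and x of thick_foot in the frame of cradle_wide between -0.076 and -0.068 m and angle between the x axis of thick_mid and the x axis of cradle_wide, either way round below 0.05 rad and linear speed of each of thick, slim below 0.01 m/s and angular speed of each of thick, slim below 0.1 rad/s and y of slim_mid in the frame of cradle_narrow between -0.003 and 0.003 m and z of slim_mid in the frame of cradle_narrow between 0.0555 and 0.0615 m and x of slim_foot in the frame of cradle_narrow between -0.096 and -0.088 m and angle between the x axis of slim_mid and the x axis of cradle_narrow, either way round below 0.05 rad); the robot touches nothing.
It fails at once if the thick candle is dropped: falling or flung, it moves faster than 0.45 m/s with no finger on it (a fall of about 10 mm) (linear speed of thick above 0.45 m/s and contact force between thick and the fingers below 0.01 N).
It fails at once if the slim candle is dropped: falling or flung, it moves faster than 0.45 m/s with no finger on it (a fall of about 10 mm) (linear speed of slim above 0.45 m/s and contact force between slim and the fingers below 0.01 N).
It fails at once if the bowl is shifted by more than 20 mm (distance of bowl from where it was at the start of the episode above 0.02 m).
It fails at once if the bottle is shifted by more than 20 mm (distance of varnish from where it was at the start of the episode above 0.02 m).
It fails at once if the scissors is shifted by more than 20 mm (distance of scissors from where it was at the start of the episode above 0.02 m).
It also fails if it takes over 69 s, if anything falls off the work surface, if the arm or the gripper's body presses on something with over 40 N, if the wrist force passes 120 N, or if a joint passes its speed limit or range.

## Working session

There is one attempt and no reset: what is moved stays moved. The work goes in short steps, Python scripts to look and compute and a shell command to move; the robot and the scene stay as the last step left them, time stands still between calls to the robot, and variables do not carry over. Pictures are saved under pics/ and viewed, and the job is handed in when it is done.

```bash
ls; mkdir -p pics; python3 - <<'E'
from rig import status,capture,order,models
import cv2,json
s=status.read_state(); print(s)
for n in("scene","top"):
    c=capture(n); cv2.imwrite(f"pics/{n}0.png",c["img"][:,:,::-1]); print(n,c["fx"],c["fy"],c["cx"],c["cy"],c["R"],c["t"],c["shot"])
    for k in ["thick_mid","thick_foot","slim_mid","slim_foot","cradle_wide","cradle_narrow","cradle_wide_seat","cradle_narrow_seat","tray","bowl","varnish","scissors"]:
        print(k,[(round(d["p"],2),[round(float(x),1) for x in d["centre"]]) for d in models.landmark_of(k,c)][:4])
E
```

```text
pics
{'time_s': 0.0, 'qpos': array([-1.39038207e+00,  3.13476430e-01,  1.49840152e+00,  8.10447433e-06,
        1.33097749e+00, -2.23367139e-01]), 'qd': array([ 0.00067263, -0.00019379, -0.00094906,  0.00037462, -0.00091101,
       -0.00174332]), 'tau': array([ 2.96284179e-04, -4.02219200e+01, -2.52267194e+01,  6.95180101e-02,
        3.53194890e-02, -1.17533355e-04]), 'tool_pos': array([ 0.20624048, -0.48257174,  0.25716091]), 'ee_rot': array([-3.14036298e+00, -2.87399119e-04,  4.03779285e-01]), 'ft_force': array([0.18743902, 1.45650869, 0.07460015]), 'moment': array([-0.05068853,  0.00066701, -0.03431759]), 'width': 0.08848253246490138}
scene 460.6717670844149 460.6717670844149 315.23521510490144 242.52875176943024 [[-0.56891515  0.822326   -0.01074744]
 [ 0.52236197  0.35123367 -0.77702824]
 [-0.63519566 -0.44767719 -0.62937398]] [ 0.27745255 -0.22618934  1.51226052] 1
thick_mid [(0.89, [389.8, 278.3])]
thick_foot [(0.62, [361.3, 268.5])]
slim_mid [(0.93, [377.3, 307.9])]
slim_foot [(0.85, [418.7, 318.8])]
cradle_wide [(0.7, [152.0, 273.5]), (0.62, [278.1, 264.1]), (0.61, [432.4, 
[... 508 characters left out ...]
28  0.01567878 -0.06601752]
 [ 0.06626815  0.0160431  -0.99767287]] [0.02767153 0.5549936  0.85848521] 2
thick_mid [(0.75, [220.6, 270.4]), (0.69, [444.7, 358.5])]
thick_foot [(0.87, [255.0, 263.2])]
slim_mid [(0.86, [206.8, 224.1])]
slim_foot [(0.72, [163.2, 232.8]), (0.42, [506.5, 251.8])]
cradle_wide [(0.88, [367.1, 229.2]), (0.85, [208.0, 389.7]), (0.64, [488.1, 127.3])]
cradle_narrow [(0.6, [496.0, 248.9])]
cradle_wide_seat [(0.92, [368.8, 230.9]), (0.78, [204.8, 402.2]), (0.57, [499.8, 116.3])]
cradle_narrow_seat [(0.82, [506.9, 251.9])]
tray [(0.96, [223.3, 250.3])]
bowl [(0.76, [376.4, 119.8])]
varnish [(0.64, [276.9, 125.0]), (0.42, [253.5, 258.7])]
scissors [(0.87, [443.3, 362.1])]
```

View pics/top0.png

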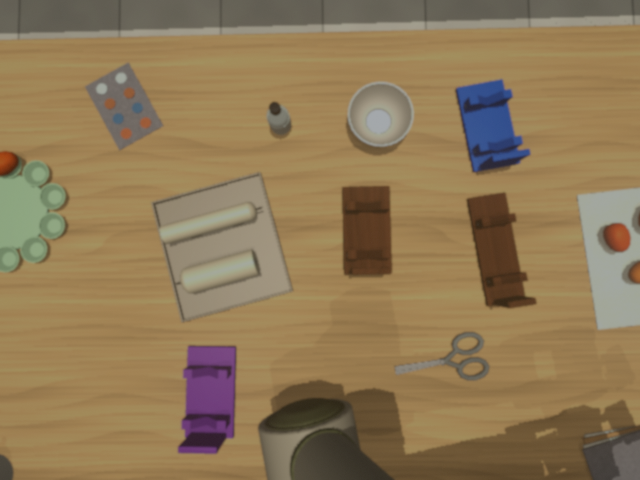

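View pics/scene0.png

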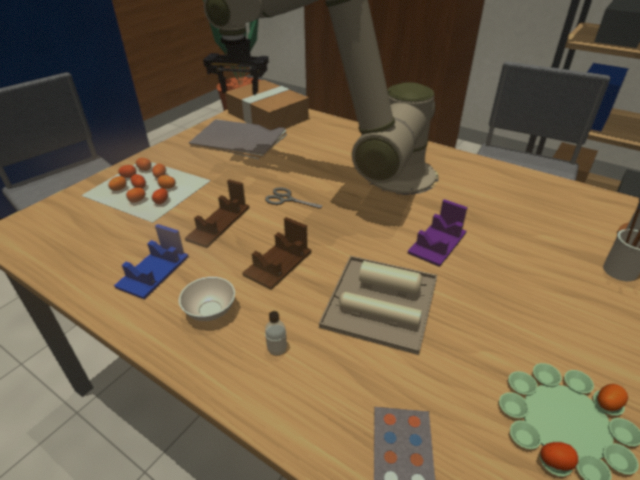

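The top view shows three cradles of the wide type: dark brown at (367,230), purple at (208,390) and blue at (490,127). The narrow brown one is at (497,250). The tray is at (223,248), holding the slim candle at (207,224) with its wick right at (262,210), and the thick one at (220,270) with its wick left at (178,283). I'll fit model silhouettes to both views next.

```bash
cat > h.py <<'E'
import numpy as np,cv2
from scipy.optimize import minimize
from rig import status,capture,order,models
def proj(c,X):
    Y=np.asarray(X)@np.asarray(c["R"]).T+np.asarray(c["t"])
    return np.stack([c["fx"]*Y[:,0]/Y[:,2]+c["cx"],c["fy"]*Y[:,1]/Y[:,2]+c["cy"]],1)
def ray(c,px,z):
    d=np.array([(px[0]-c["cx"])/c["fx"],(px[1]-c["cy"])/c["fy"],1.]); R=np.asarray(c["R"]);o=-R.T@np.asarray(c["t"]);w=R.T@d
    return o+w*(z-o[2])/w[2]
def box(x0,x1,y0,y1,z0,z1): return np.array([[x,y,z] for x in(x0,x1) for y in(y0,y1) for z in(z0,z1)])
def cradle(L,W,xs,w,nw,nd,stop):
    P=[box(-L/2,L/2,-W/2,W/2,0,.012),box(stop-.012,stop,-w/2,w/2,0,.085)]
    for x in xs:
        P.append(box(x-.008,x+.008,-w/2,w/2,0,.05-nd))
        for s in(-1,1):
            P.append(np.array([[xx,s*y,z] for xx in(x-.008,x+.008) for y,z in((w/2,.01),(w/2,.05),(nw/2,.05),(0,.05-nd),(0,.01))]))
    return P
def candle(r,L,sh):
    a=np.linspace(0,2*np.pi,24,endpoint=False);P=[]
    for x,rr in((-L/2,r),(L/2-sh,r),(L/2-sh*.3,r-sh*.3),(L/2,r-sh)):
        P.append(np.stack([np.full(24,x),rr*np.cos(a),rr*np.sin(a)],1))
    return [np.concatenate(P)]
SH={"cradle_wide":(cradle(.17,.092,(-.048,.042),.08,.048,.024,-.073),0),
"cradle_narrow":(cradle(.21,.074,(-.058,.052),.062,.034,.017,-.093),0),
"thick_mid":(candle(.025,.14,.010),.039),"slim_mid":(candle(.018,.18,.008),.031),
"tray":([box(-.11,.11,-.12,.12,0,.016)],0)}
def place(P,p,z):
    x,y,a=p;R=np.array([[np.cos(a),-np.sin(a),0],[np.sin(a),np.cos(a),0],[0,0,1]])
    return [q@R.T+np.array([x,y,z]) for q in P]
S=4
def sil(c,parts,roi):
    u0,v0,u1,v1=roi;m=np.zeros(((v1-v0)*S,(u1-u0)*S),np.uint8)
    for q in parts:
        uv=(proj(c,q)-[u0,v0]+.5)*S-.5
        cv2.fillConvexPoly(m,cv2.convexHull(np.round(uv*16).astype(np.int32).reshape(-1,1,2)),255,cv2.LINE_AA,4)
    return cv2.resize(m,None,fx=1/S,fy=1/S,interpolation=cv2.INTER_AREA)/255.
def fit(name,obs,p0,z=None):
    """obs: list of (cam,mask)"""
    P,z0=SH[name]; z=z0 if z is None else z
    rois=[]
    for c,m in obs:
        ys,xs=np.nonzero(m);rois.append((max(xs.min()-12,0),max(ys.min()-12,0),min(xs.max()+13,640),min(ys.max()+13,480)))
    def f(p):
        p=np.array([p[0],p[1],p[2]/10]);e=0
        for (c,m),r in zip(obs,rois):
            s=sil(c,place(P,p,z),r);t=m[r[1]:r[3],r[0]:r[2]].astype(float)
            e+=1-np.minimum(s,t).sum()/np.maximum(s,t).sum()
        return e/len(obs)
    q=np.array([p0[0],p0[1],p0[2]*10]);
    for st in(.015,.004):
        r=minimize(f,q,method="Nelder-Mead",options=dict(initial_simplex=[q]+[q+d for d in np.diag([st,st,st*20])],xatol=1e-5,fatol=1e-5));q=r.x
    return np.array([q[0],q[1],q[2]/10]),r.fun
def best(name,c,px):
    L=models.outline_of(name,c); L=[d for d in L if np.hypot(*(np.array(d["centre"])-px))<30]
    return L[0]["mask"].astype(bool) if L else None
def overlay(c,items,fn,roi,k):
    u0,v0,u1,v1=roi;im=cv2.resize(c["img"][v0:v1,u0:u1,::-1],None,fx=k,fy=k,interpolation=cv2.INTER_CUBIC)
    for n,p,z in items:
        for q in place(SH[n][0],p,SH[n][1] if z is None else z):
            uv=(proj(c,q)-[u0,v0]+.5)*k-.5
            cv2.polylines(im,[cv2.convexHull(np.round(uv).astype(np.int32).reshape(-1,1,2))],True,(0,255,0),1)
    cv2.imwrite(fn,im)
E
python3 - <<'E'
from h import *
ct=capture("top");cs=capture("scene")
guess={"cradle_wide":((367,230),(278,255),0),"cradle_narrow":((497,250),(217,222),0.1),"thick_mid":((220,270),(390,278),1.7),"slim_mid":((207,224),(380,308),-1.4),"tray":((223,248),(381,302),0.1)}
res={}
for n,(pt,ps,a) in guess.items():
    mt=best(n,ct,pt);ms=best(n,cs,ps)
    x=ray(ct,pt,SH[n][1]); p0=[x[0],x[1],a]
    print(n,"guess",x[:2].round(3),ray(cs,ps,SH[n][1])[:2].round(3),mt is not None,ms is not None)
    out=[]
    for o in([(ct,mt)],[(cs,ms)],[(ct,mt),(cs,ms)]):
        if any(m is None for _,m in o): continue
        p,e=fit(n,o,p0);out.append(p);print("  ",p.round(4),round(e,3))
    res[n]=out[-1]
np.savez("res.npz",**res)
it=[(n,p,None) for n,p in res.items()]
overlay(ct,it,"pics/o_t1.png",(140,150,300,330),4)
overlay(ct,it,"pics/o_t2.png",(330,170,550,320),3)
overlay(cs,it,"pics/o_s1.png",(180,170,450,360),2.9)
E
```

```text
cradle_wide guess [ 0.573 -0.06 ] [ 0.547 -0.077] True True
   [ 0.5727 -0.0586  0.0034] 0.033
   [ 0.5729 -0.0575  0.0017] 0.064
   [ 0.5727 -0.0582  0.002 ] 0.05
cradle_narrow guess [ 0.53 -0.31] [ 0.53  -0.311] True True
   [ 0.533  -0.3062  0.1416] 0.048
   [ 0.5322 -0.303   0.1437] 0.101
   [ 0.5327 -0.3054  0.1386] 0.084
thick_mid guess [0.5   0.217] [0.5   0.221] True True
   [0.496  0.2182 1.8242] 0.051
   [0.4974 0.2201 1.8124] 0.074
   [0.4963 0.2187 1.8237] 0.068
slim_mid guess [0.587 0.244] [0.59  0.244] True True
   [ 0.5904  0.239  -1.3149] 0.054
   [ 0.5906  0.2409 -1.3149] 0.059
   [ 0.5903  0.2401 -1.3153] 0.061
tray guess [0.542 0.221] [0.545 0.225] True True
   [0.5449 0.2202 0.1667] 0.389
   [0.5582 0.2182 0.2521] 0.391
   [0.5564 0.218  0.2576] 0.397
```

View pics/o_t1.png

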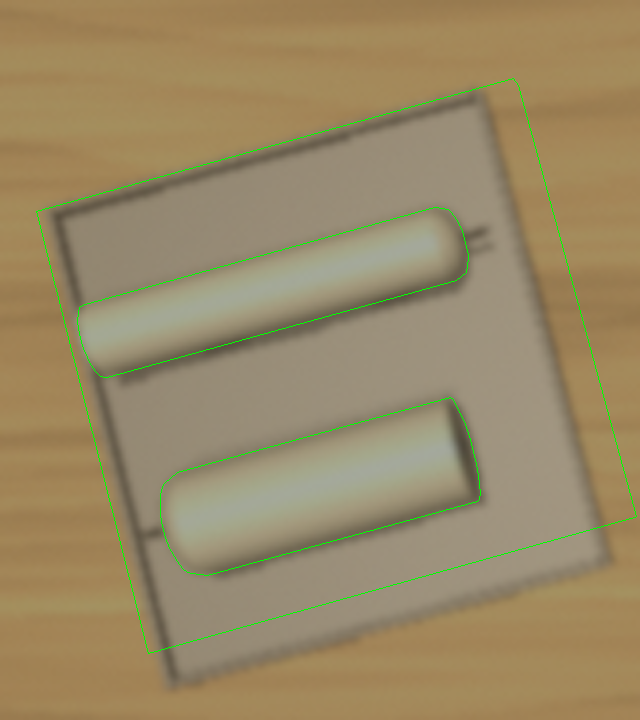

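View pics/o_t2.png

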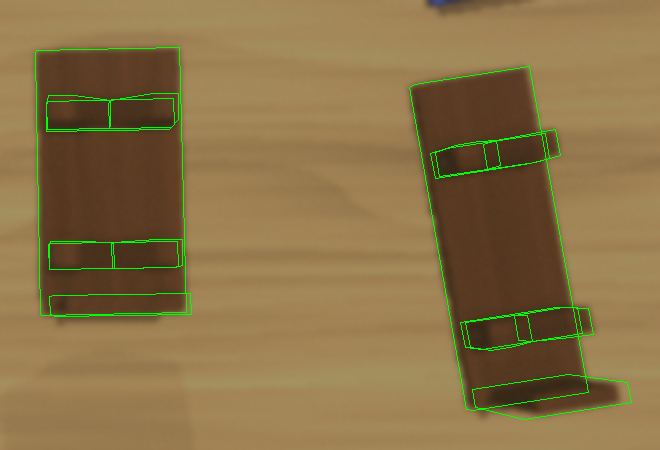

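View pics/o_s1.png

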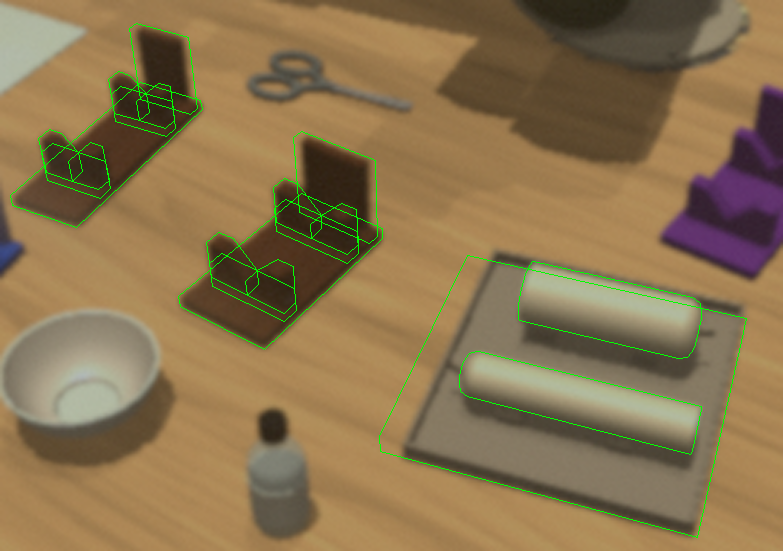

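```bash
python3 - <<'E'
from h import *
import h
ct=capture("top");cs=capture("scene")
r=dict(np.load("res.npz"))
for n,(pt,ps,L,W,xs,w,nw,nd,st) in {"cradle_wide":((367,230),(278,255),.17,.092,(-.048,.042),.08,.048,.024,-.073),"cradle_narrow":((497,250),(217,222),.21,.074,(-.058,.052),.062,.034,.017,-.093)}.items():
    mt=best(n,ct,pt);ms=best(n,cs,ps)
    for sw in (w,w-.01,w-.016,w-.022):
        P=cradle(L,W,xs,w,nw,nd,st);P[1]=box(st-.012,st,-sw/2,sw/2,0,.085);SH[n]=(P,0)
        a=[fit(n,o,r[n]) for o in([(ct,mt)],[(cs,ms)],[(ct,mt),(cs,ms)])]
        print(n,sw,[(q.round(4),round(e,3)) for q,e in a])
it=[(n,r[n],None) for n in r if n!="tray"]
E
```

```text
cradle_wide 0.08 [(array([ 0.573 , -0.0601, -0.0136]), np.float64(0.047)), (array([ 0.5722, -0.0581, -0.0182]), np.float64(0.128)), (array([ 0.573 , -0.0594, -0.0115]), np.float64(0.09))]
cradle_wide 0.07 [(array([ 0.573 , -0.0601, -0.0117]), np.float64(0.044)), (array([ 0.5722, -0.0582, -0.0126]), np.float64(0.107)), (array([ 0.573 , -0.0595, -0.0109]), np.float64(0.078))]
cradle_wide 0.064 [(array([ 0.5729, -0.0603, -0.009 ]), np.float64(0.044)), (array([ 0.5721, -0.0582, -0.0091]), np.float64(0.094)), (array([ 0.5729, -0.0593, -0.0078]), np.float64(0.072))]
cradle_wide 0.058 [(array([ 0.5729, -0.0601, -0.005 ]), np.float64(0.044)), (array([ 0.5719, -0.0563,  0.0177]), np.float64(0.087)), (array([ 0.5726, -0.0591, -0.0059]), np.float64(0.071))]
cradle_narrow 0.062 [(array([ 0.5332, -0.3059,  0.1416]), np.float64(0.048)), (array([ 0.531 , -0.3037,  0.1443]), np.float64(0.102)), (array([ 0.5326, -0.3051,  0.1395]), np.float64(0.081))]
cradle_narrow 0.052 [(array([ 0.5331, -0.306 ,  0.1421]), np.float64(0.039)), (array([ 0.5307, -0.3036,  0.1489]), np.float64(0.075)), (array([ 0.5324, -0.3051,  0.137 ]), np.float64(0.065))]
cradle_narrow 0.046 [(array([ 0.5329, -0.3061,  0.146 ]), np.float64(0.036)), (array([ 0.5306, -0.3033,  0.1539]), np.float64(0.068)), (array([ 0.5323, -0.3051,  0.138 ]), np.float64(0.063))]
cradle_narrow 0.04 [(array([ 0.5329, -0.3061,  0.1465]), np.float64(0.038)), (array([ 0.5307, -0.3035,  0.1577]), np.float64(0.081)), (array([ 0.5323, -0.3053,  0.1437]), np.float64(0.069))]
```

```bash
python3 - <<'E'
from h import *
ct=capture("top");cs=capture("scene")
r=dict(np.load("res.npz"))
out={}
for n,(pt,ps,L,W,xs,w,nw,nd,st,sw) in {"cradle_wide":((367,230),(278,255),.17,.092,(-.048,.042),.08,.048,.024,-.073,.064),"cradle_narrow":((497,250),(217,222),.21,.074,(-.058,.052),.062,.034,.017,-.093,.048)}.items():
    obs=[]
    for c in(ct,cs):
        P=cradle(L,W,xs,w,nw,nd,st);SH[n]=(P,0)
        m=sil(c,place(P,r[n],0),(0,0,640,480))>.5
        m=cv2.dilate(m.astype(np.uint8),np.ones((13,13)))>0
        img=c["img"].astype(float);g=img[:,:,0]
        inn=np.median(g[cv2.erode(m.astype(np.uint8),np.ones((31,31)))>0]) ; bg=np.median(g[(cv2.dilate(m.astype(np.uint8),np.ones((9,9)))>0)&~m])
        mm=m&(g<(inn+bg)/2)
        k,lab,stt,_=cv2.connectedComponentsWithStats(mm.astype(np.uint8));mm=lab==1+np.argmax(stt[1:,4])
        print(n,inn,bg,mm.sum()); obs.append((c,mm))
    for sw in (w,w-.01,sw):
        P=cradle(L,W,xs,w,nw,nd,st);P[1]=box(st-.012,st,-sw/2,sw/2,0,.085);SH[n]=(P,0)
        a=[fit(n,o,r[n]) for o in(obs[:1],obs[1:],obs)]
        print(n,sw,[(q.round(4),round(e,3)) for q,e in a])
    out[n]=a[0][0]
it=[(n,out[n],None) for n in out]
overlay(ct,it,"pics/o_t3.png",(330,170,550,320),3.6)
overlay(cs,it,"pics/o_s3.png",(180,170,320,310),5)
E
```

```text
cradle_wide 88.0 162.0 4337
cradle_wide 61.0 172.0 2429
cradle_wide 0.08 [(array([ 0.5722, -0.0581,  0.004 ]), np.float64(0.031)), (array([ 5.733e-01, -5.690e-02,  1.000e-04]), np.float64(0.084)), (array([ 0.5724, -0.0579,  0.0024]), np.float64(0.059))]
cradle_wide 0.07 [(array([ 0.5721, -0.0582,  0.003 ]), np.float64(0.029)), (array([ 0.5728, -0.0572,  0.0033]), np.float64(0.061)), (array([ 0.5724, -0.058 ,  0.0029]), np.float64(0.046))]
cradle_wide 0.064 [(array([ 0.5721, -0.0581,  0.0037]), np.float64(0.029)), (array([ 0.5728, -0.0569,  0.0088]), np.float64(0.054)), (array([ 0.5721, -0.058 ,  0.0029]), np.float64(0.043))]
cradle_narrow 86.0 162.0 4760
cradle_narrow 54.0 166.0 1732
cradle_narrow 0.062 [(array([ 0.5332, -0.3046,  0.1447]), np.float64(0.042)), (array([ 0.5318, -0.3035,  0.1549]), np.float64(0.128)), (array([ 0.5329, -0.3044,  0.1457]), np.float64(0.087))]
cradle_narrow 0.052 [(array([ 0.5329, -0.3047,  0.1452]), np.float64(0.035)), (array([ 0.5318, -0.3037,  0.1544]), np.float64(0.101)), (array([ 0.5328, -0.3044,  0.1461]), np.float64(0.07))]
cradle_narrow 0.048 [(array([ 0.533 , -0.3047,  0.1469]), np.float64(0.032)), (array([ 0.532 , -0.3031,  0.159 ]), np.float64(0.091)), (array([ 0.5327, -0.3044,  0.1456]), np.float64(0.064))]
```

View pics/o_t3.png

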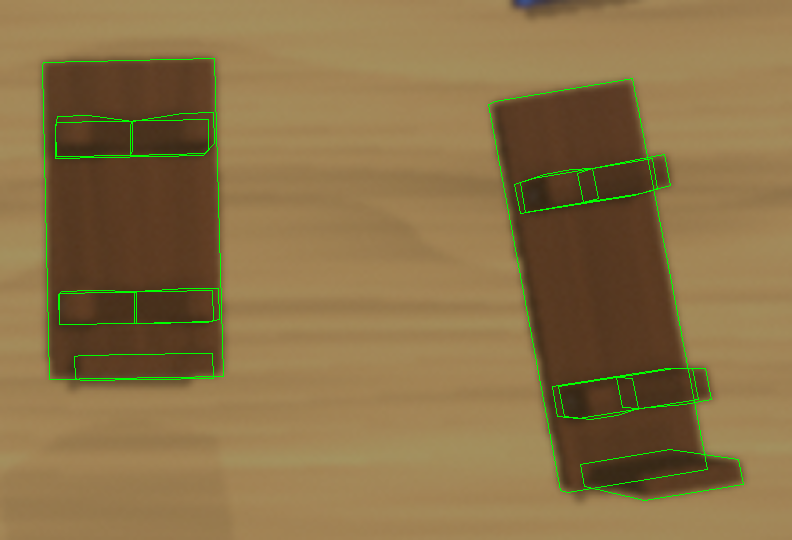

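View pics/o_s3.png

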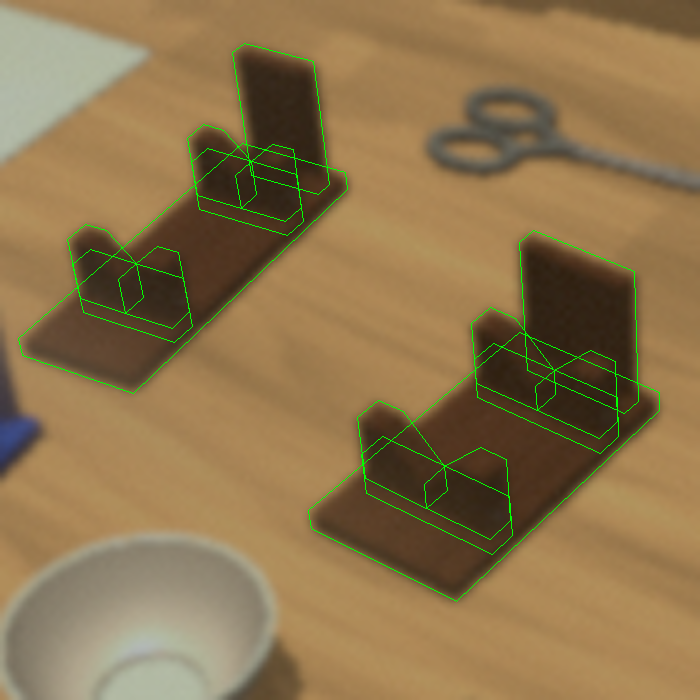

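```bash
cat > go.py <<'E'
import sys,numpy as np
from scipy.spatial.transform import Rotation as Ro
from rig import status
s=status.read_state();p=np.array(s["tool_pos"]);R=Ro.from_euler("xyz",s["ee_rot"])
print("t",s["time_s"],"pos",p.round(4),"rpy",np.round(s["ee_rot"],4),"F",np.round(s["ft_force"],1),"w",round(s["width"],4),"q",np.round(s["qpos"],2))
if len(sys.argv)>1:
    x,y,z,a=map(float,sys.argv[1:5]);T=Ro.from_euler("xyz",[np.pi,0,a])
    print("turn(tool)",(R.inv()*T).as_rotvec().round(3))
    d=np.array([x,y,z])-p
    print("shift before turn cm",(R.inv().apply(d)*100).round(2)," after turn",(T.inv().apply(d)*100).round(2))
E
python3 go.py 0.4963 0.2187 0.16 1.824
python3 -m pendant '[[0,0,0,0,0,-0.178,1],[0,0,0,0,0,-0.178,1],[0,0,0,0,0,-0.178,1],[0,0,0,0,0,-0.178,1],[0,0,0,0,0,-0.178,1],[0,0,0,0,0,-0.178,1],[0,0,0,0,0,-0.178,1],[0,0,0,0,0,-0.174,1]]' 25
python3 go.py 0.4963 0.2187 0.16 1.824
```

```text
t 2.3 pos [ 0.2063 -0.4828  0.2577] rpy [ 3.1416 -0.      0.4038] F [ 1.   0.4 -0.1] w 0.0884 q [-1.39  0.31  1.5   0.    1.33 -0.22]
turn(tool) [ 0.   -0.   -1.42]
shift before turn cm [ 54.23 -53.11   9.77]  after turn [60.65 45.65  9.77]
time_s: 3.3
tool_pos: [0.2063, -0.4828, 0.2577]
ee_rot: [-3.142, 0.0, 1.83]
ft_force: [-0.1, 0.2, -0.4]
width: 0.088
t 3.3 pos [ 0.2063 -0.4828  0.2577] rpy [-3.1416  0.      1.8296] F [-0.1  0.2 -0.4] w 0.088 q [-1.39  0.31  1.5  -0.    1.33 -1.65]
turn(tool) [-0.     0.     0.006]
shift before turn cm [60.39 45.99  9.77]  after turn [60.65 45.65  9.77]
```

```bash
python3 -m pendant '[[3.8,2.85,0,0,0,0,1],[3.8,2.85,0,0,0,0,1],[3.8,2.85,0,0,0,0,1],[3.8,2.85,0,0,0,0,1],[3.8,2.85,0,0,0,0,1],[3.8,2.85,0,0,0,0,1],[3.8,2.85,0,0,0,0,1],[3.8,2.85,0,0,0,0,1]]'
python3 -m pendant '[[3.8,2.85,0,0,0,0,1],[3.8,2.85,0,0,0,0,1],[3.8,2.85,0,0,0,0,1],[3.8,2.85,0,0,0,0,1],[3.8,2.85,1.5,0,0,0,1],[3.8,2.85,2.5,0,0,0,1],[3.8,2.85,2.5,0,0,0,1],[3.4,2.5,2.5,0,0,0,1]]'
python3 go.py 0.4963 0.2187 0.039 1.824
```

```text
time_s: 4.3
tool_pos: [0.3513, -0.13, 0.258]
ee_rot: [3.141, 0.001, 1.824]
ft_force: [0.3, -0.7, -0.1]
width: 0.088
time_s: 5.3
tool_pos: [0.4936, 0.217, 0.1669]
ee_rot: [3.141, 0.0, 1.824]
ft_force: [0.6, 0.4, 1.0]
width: 0.0881
t 5.3 pos [0.4936 0.217  0.1669] rpy [3.1412 0.     1.8243] F [0.6 0.4 1. ] w 0.0881 q [ 0.2   0.43  1.58 -0.    1.13 -0.06]
turn(tool) [0. 0. 0.]
shift before turn cm [ 0.1   0.3  12.79]  after turn [ 0.1   0.3  12.79]
```

```bash
python3 -m pendant '[[0,0.3,2,0,0,0,1],[0,0,2,0,0,0,1],[0,0,2,0,0,0,1],[0,0,1,0,0,0,1],[0,0,0,0,0,0,1],[0,0,0,0,0,0,1],[0,0,0,0,0,0,1],[0,0,0,0,0,0,1]]'
python3 go.py 0.4963 0.2187 0.039 1.824
python3 - <<'E'
from h import *
c=capture("scene");cv2.imwrite("pics/s1.png",cv2.resize(c["img"][200:370,300:480,::-1],None,fx=3.5,fy=3.5))
c=capture("top");cv2.imwrite("pics/t1.png",cv2.resize(c["img"][150:330,130:330,::-1],None,fx=3,fy=3))
E
```

```text
time_s: 6.3
tool_pos: [0.4962, 0.216, 0.0981]
ee_rot: [3.141, 0.0, 1.824]
ft_force: [0.2, -0.0, -0.1]
width: 0.0881
t 6.3 pos [0.4962 0.216  0.0981] rpy [3.1408e+00 1.0000e-04 1.8238e+00] F [ 0.2 -0.  -0.1] w 0.0881 q [ 0.19  0.53  1.64 -0.    0.98 -0.06]
turn(tool) [ 0.001  0.    -0.   ]
shift before turn cm [0.26 0.07 5.91]  after turn [0.26 0.07 5.91]
```

View pics/s1.png

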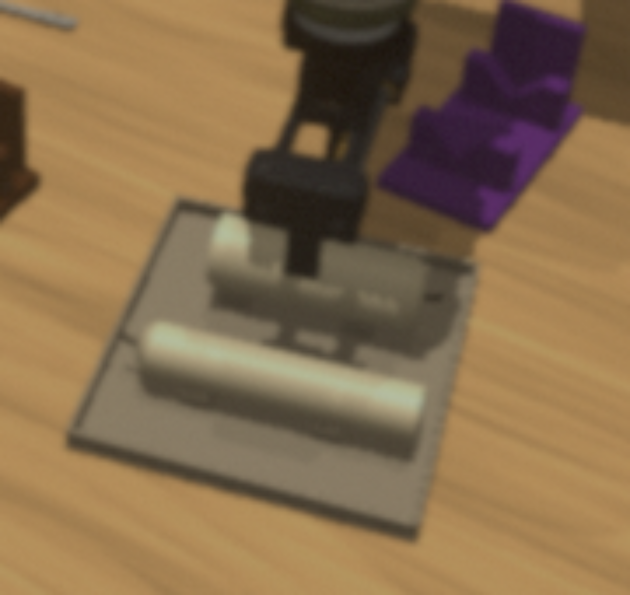

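View pics/t1.png

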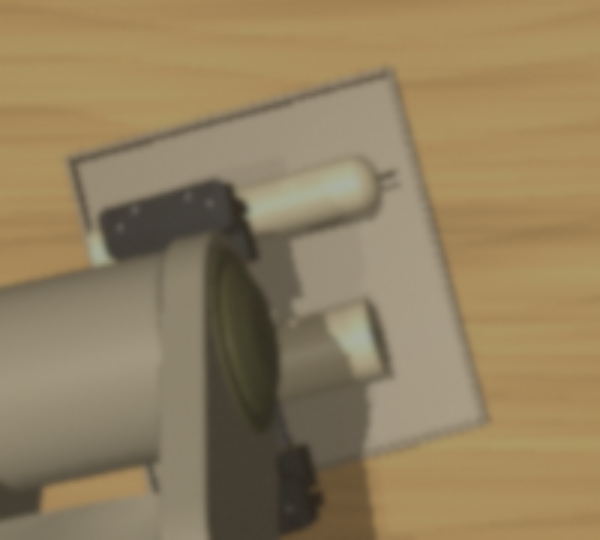

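The fingers straddle the thick candle near its middle: the near finger is at about (303,250) in the scene crop, and the jaw direction is square to the axis. Going down and gripping.

```bash
python3 -m pendant '[[0.25,0.07,1.2,0,0,0,1],[0,0,1.5,0,0,0,1],[0,0,1.5,0,0,0,1],[0,0,1,0,0,0,1],[0,0,0.7,0,0,0,1],[0,0,0,0,0,0,1],[0,0,0,0,0,0,1],[0,0,0,0,0,0,0.2]]'
python3 go.py 0.4963 0.2187 0.039 1.824
python3 -m pendant '[[0,0,0,0,0,0,-1],[0,0,0,0,0,0,-1],[0,0,0,0,0,0,-1],[0,0,0,0,0,0,-1],[0,0,0,0,0,0,-1],[0,0,0,0,0,0,-1],[0,0,0,0,0,0,-1],[0,0,0,0,0,0,-1]]' 25
python3 go.py 0.4963 0.2187 0.039 1.824
```

```text
time_s: 7.4
tool_pos: [0.4963, 0.2187, 0.0391]
ee_rot: [3.141, 0.0, 1.824]
ft_force: [-1.2, -0.1, -0.2]
width: 0.0801
t 7.4 pos [0.4963 0.2187 0.0391] rpy [3.1408 0.     1.8238] F [-1.2 -0.1 -0.2] w 0.0801 q [ 0.2   0.62  1.67  0.    0.85 -0.05]
turn(tool) [ 0.001  0.    -0.   ]
shift before turn cm [ 0.   -0.    0.01]  after turn [ 0.   -0.    0.01]
time_s: 8.4
tool_pos: [0.4964, 0.2187, 0.0389]
ee_rot: [3.141, -0.0, 1.824]
ft_force: [3.1, 1.0, 0.4]
width: 0.0488
t 8.4 pos [0.4964 0.2187 0.0389] rpy [ 3.1408 -0.      1.8238] F [3.1 1.  0.4] w 0.0488 q [ 0.2   0.62  1.67  0.    0.85 -0.05]
turn(tool) [ 0.001 -0.    -0.   ]
shift before turn cm [ 0.01 -0.01 -0.01]  after turn [ 0.01 -0.01 -0.01]
```

```bash
python3 -m pendant '[[0,0,-0.5,0,0,0,-1],[0,0,-1,0,0,0,-1],[0,0,-2,0,0,0,-1],[0,0,-2.5,0,0,0,-1],[0,0,-2.5,0,0,0,-1],[0,0,-2,0,0,0,-1],[0,0,-1,0,0,0,-1],[0,0,0,0,0,0,-1]]'
python3 go.py 0.5694 -0.0578 0.15 0.003
python3 - <<'E'
from h import *
c=capture("scene");cv2.imwrite("pics/s2.png",cv2.resize(c["img"][150:370,260:480,::-1],None,fx=2.7,fy=2.7))
for k in("thick_mid","thick_foot"): print(k,[(d["p"],np.round(d["centre"],1)) for d in models.landmark_of(k,c)])
s=status.read_state();print(proj(c,[s["tool_pos"]]))
E
```

```text
time_s: 9.4
tool_pos: [0.4961, 0.2186, 0.154]
ee_rot: [3.141, 0.0, 1.824]
ft_force: [0.4, 0.3, -2.0]
width: 0.0491
t 9.4 pos [0.4961 0.2186 0.154 ] rpy [3.1412 0.     1.8238] F [ 0.4  0.3 -2. ] w 0.0491 q [ 0.2   0.45  1.58  0.    1.1  -0.05]
turn(tool) [ 0.    -0.     1.821]
shift before turn cm [-28.59   0.18   0.4 ]  after turn [ 7.25 27.66  0.4 ]
thick_mid [(0.7, array([391.9, 237.7]))]
thick_foot [(0.79, array([361.5, 230.9])), (0.56, array([207.2, 312. ]))]
[[394.87843998 238.25634679]]
```

View pics/s2.png

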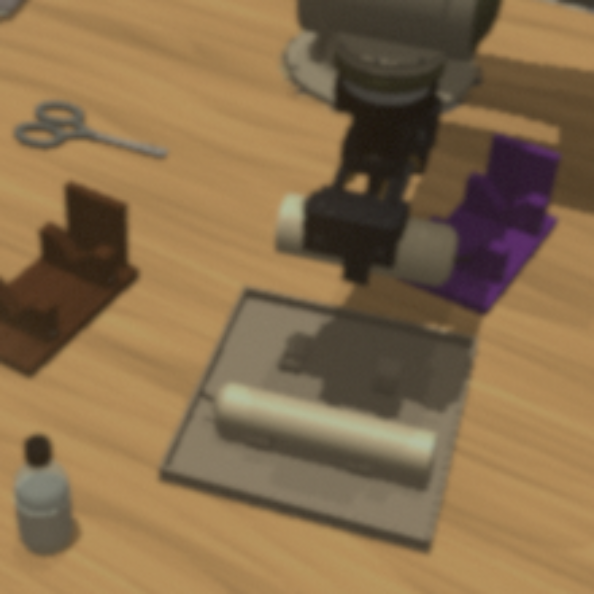

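```bash
python3 -m pendant '[[0,0,0,0,0,0.09,-1],[0,0,0,0,0,0.178,-1],[0,0,0,0,0,0.178,-1],[0,0,0,0,0,0.178,-1],[0,0,0,0,0,0.178,-1],[0,0,0,0,0,0.178,-1],[0,0,0,0,0,0.178,-1],[0,0,0,0,0,0.178,-1]]'
python3 -m pendant '[[0,0,0,0,0,0.178,-1],[0,0,0,0,0,0.178,-1],[0,0,0,0,0,0.129,-1],[0.5,2,0,0,0,0,-1],[1,3.5,0,0,0,0,-1],[1,3.5,0,0,0,0,-1],[1,3.5,0,0,0,0,-1],[1,3.5,0,0,0,0,-1]]'
python3 go.py 0.5754 -0.0578 0.12 0.003
```

```text
time_s: 10.55
tool_pos: [0.4958, 0.2185, 0.1529]
ee_rot: [-3.141, 0.001, 0.482]
ft_force: [-0.4, 0.6, -3.0]
width: 0.0486
time_s: 11.55
tool_pos: [0.5415, 0.0576, 0.153]
ee_rot: [-3.141, 0.001, 0.003]
ft_force: [0.4, 0.5, -3.0]
width: 0.0488
t 11.55 pos [0.5415 0.0576 0.153 ] rpy [-3.1414e+00  1.4000e-03  2.8000e-03] F [ 0.4  0.5 -3. ] w 0.0488 q [-0.11  0.46  1.58 -0.    1.11  1.46]
turn(tool) [-0.     0.001 -0.   ]
shift before turn cm [ 3.36 11.55  3.29]  after turn [ 3.35 11.55  3.3 ]
```

```bash
python3 -m pendant '[[1,3.3,0,0,0,0,-1],[1,3.2,0,0,0,0,-1],[0.8,2.8,0,0,0,0,-1],[0.55,1.8,1,0,0,0,-1],[0,0.5,1.5,0,0,0,-1],[0,0,0.8,0,0,0,-1],[0,0,0,0,0,0,-1],[0,0,0,0,0,0,-1]]'
python3 go.py 0.5754 -0.0578 0.0614 0.003
python3 - <<'E'
from h import *
c=capture("scene");cv2.imwrite("pics/s3.png",cv2.resize(c["img"][150:320,200:370,::-1],None,fx=3.5,fy=3.5))
c=capture("top");cv2.imwrite("pics/t3.png",cv2.resize(c["img"][150:310,290:450,::-1],None,fx=3.5,fy=3.5))
E
```

```text
time_s: 12.55
tool_pos: [0.5755, -0.0566, 0.1211]
ee_rot: [3.141, -0.001, 0.004]
ft_force: [0.8, 0.6, -2.0]
width: 0.0489
t 12.55 pos [ 0.5755 -0.0566  0.1211] rpy [ 3.1415e+00 -6.0000e-04  3.7000e-03] F [ 0.8  0.6 -2. ] w 0.0489 q [-0.3   0.56  1.5   0.    1.08  1.27]
turn(tool) [ 0.    -0.001  0.001]
shift before turn cm [-0.02  0.12  5.97]  after turn [-0.01  0.12  5.97]
```

View pics/s3.png

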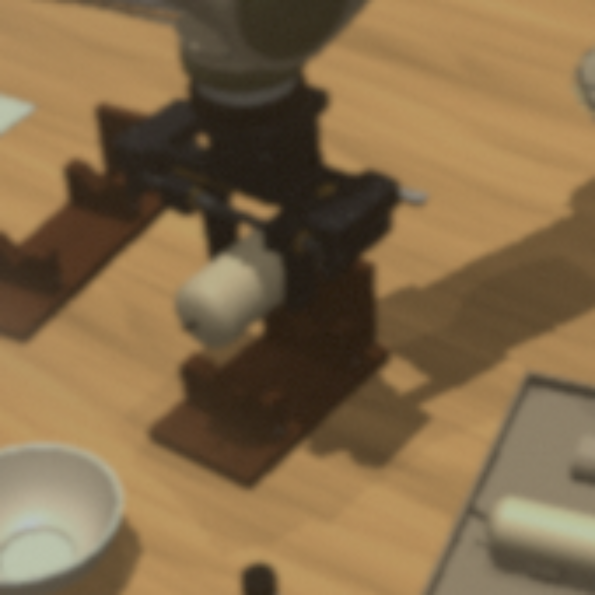

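View pics/t3.png

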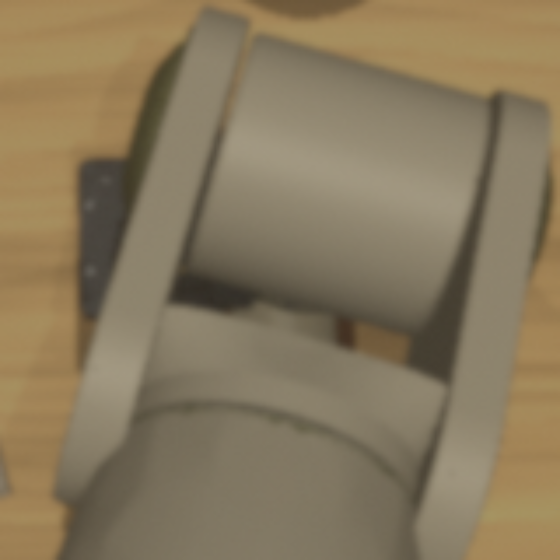

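```bash
python3 -m pendant '[[0,0.1,1,0,0,0,-1],[0,0,1.2,0,0,0,-1],[0,0,1.2,0,0,0,-1],[0,0,1.0,0,0,0,-1],[0,0,0.6,0,0,0,-1],[0,0,0.3,0,0,0,-1],[0,0,0.2,0,0,0,-1],[0,0,0,0,0,0,-1]]'
python3 go.py 0.5754 -0.0578 0.0614 0.003
python3 -m pendant '[[0,0,0.1,0,0,0,-1],[0,0,0.1,0,0,0,-1],[0,0,0.1,0,0,0,-1],[0,0,0,0,0,0,-1],[0,0,0,0,0,0,-1],[0,0,0,0,0,0,-1],[0,0,0,0,0,0,-1],[0,0,0,0,0,0,-1]]'
python3 go.py 0.5754 -0.0578 0.0614 0.003
```

```text
time_s: 13.65
tool_pos: [0.5755, -0.0582, 0.0658]
ee_rot: [3.142, -0.0, 0.003]
ft_force: [0.4, -0.7, -2.8]
width: 0.0487
t 13.65 pos [ 0.5755 -0.0582  0.0658] rpy [ 3.1416e+00 -2.0000e-04  2.8000e-03] F [ 0.4 -0.7 -2.8] w 0.0487 q [-0.3   0.64  1.54  0.    0.96  1.26]
turn(tool) [ 0. -0. -0.]
shift before turn cm [-0.01 -0.04  0.44]  after turn [-0.01 -0.04  0.44]
time_s: 14.65
tool_pos: [0.5754, -0.0582, 0.0627]
ee_rot: [-3.142, 0.0, 0.003]
ft_force: [0.2, -0.1, -2.9]
width: 0.0485
t 14.65 pos [ 0.5754 -0.0582  0.0627] rpy [-3.1416e+00  0.0000e+00  2.8000e-03] F [ 0.2 -0.1 -2.9] w 0.0485 q [-0.3   0.64  1.54 -0.    0.96  1.26]
turn(tool) [-0.  0. -0.]
shift before turn cm [ 0.   -0.04  0.13]  after turn [ 0.   -0.04  0.13]
```

```bash
python3 -m pendant '[[0,0,0.05,0,0,0,-1],[0,0,0.05,0,0,0,-1],[0,0,0.05,0,0,0,-1],[0,0,0,0,0,0,-1],[0,0,0,0,0,0,-1],[0,0,0,0,0,0,-1],[0,0,0,0,0,0,-1],[0,0,0,0,0,0,-1]]'
python3 go.py 0.5694 -0.0578 0.0614 0.003
```

```text
time_s: 15.65
tool_pos: [0.5757, -0.0586, 0.062]
ee_rot: [3.141, -0.001, 0.003]
ft_force: [-2.0, -3.0, 4.9]
width: 0.0488
t 15.65 pos [ 0.5757 -0.0586  0.062 ] rpy [ 3.1408e+00 -1.1000e-03  2.8000e-03] F [-2.  -3.   4.9] w 0.0488 q [-0.3   0.65  1.54 -0.    0.96  1.26]
turn(tool) [ 0.001 -0.001 -0.   ]
shift before turn cm [-0.63 -0.08  0.06]  after turn [-0.63 -0.08  0.06]
```

```bash
python3 -m pendant '[[0,0.05,0,0,0,0,-1],[-0.1,0,0,0,0,0,-1],[-0.1,0,0,0,0,0,-1],[-0.1,0,0,0,0,0,-1],[-0.1,0,0,0,0,0,-1],[0,0,0,0,0,0,-1],[0,0,0,0,0,0,-1],[0,0,0,0,0,0,-1]]'
python3 go.py 0.5694 -0.0578 0.0614 0.003
python3 -m pendant '[[-0.05,0,0,0,0,0,-1],[-0.05,0,0,0,0,0,-1],[0,0,0,0,0,0,-1],[0,0,0,0,0,0,-1],[0,0,0,0,0,0,-1],[0,0,0,0,0,0,-1],[0,0,0,0,0,0,-1],[0,0,0,0,0,0,-1]]'
python3 go.py 0.5694 -0.0578 0.0614 0.003
```

```text
time_s: 16.65
tool_pos: [0.572, -0.059, 0.0616]
ee_rot: [3.141, -0.002, 0.003]
ft_force: [4.3, -2.7, 3.0]
width: 0.0487
t 16.65 pos [ 0.572  -0.059   0.0616] rpy [ 3.141e+00 -1.700e-03  2.600e-03] F [ 4.3 -2.7  3. ] w 0.0487 q [-0.31  0.64  1.55 -0.    0.95  1.26]
turn(tool) [ 0.001 -0.002 -0.   ]
shift before turn cm [-0.26 -0.12  0.02]  after turn [-0.25 -0.12  0.02]
time_s: 17.65
tool_pos: [0.571, -0.059, 0.0616]
ee_rot: [3.141, -0.002, 0.003]
ft_force: [4.6, -2.9, 3.2]
width: 0.0485
t 17.65 pos [ 0.571  -0.059   0.0616] rpy [ 3.141e+00 -1.800e-03  2.700e-03] F [ 4.6 -2.9  3.2] w 0.0485 q [-0.31  0.64  1.55 -0.    0.95  1.26]
turn(tool) [ 0.001 -0.002 -0.   ]
shift before turn cm [-0.16 -0.12  0.02]  after turn [-0.16 -0.12  0.02]
```

```bash
python3 -m pendant '[[-0.05,0,0,0,0,0,-1],[-0.05,0,0,0,0,0,-1],[-0.05,0,0,0,0,0,-1],[0,0,0,0,0,0,-1],[0,0,0,0,0,0,-1],[0,0,0,0,0,0,-1],[0,0,0,0,0,0,-1],[0,0,0,0,0,0,-1]]'
python3 go.py 0.5694 -0.0578 0.0614 0.003
python3 -m pendant '[[-0.05,0,0,0,0,0,-1],[-0.05,0,0,0,0,0,-1],[-0.05,0,0,0,0,0,-1],[0,0,0,0,0,0,-1],[0,0,0,0,0,0,-1],[0,0,0,0,0,0,-1],[0,0,0,0,0,0,-1],[0,0,0,0,0,0,-1]]'
python3 go.py 0.5694 -0.0578 0.0614 0.003
```

```text
time_s: 18.65
tool_pos: [0.5695, -0.059, 0.0616]
ee_rot: [3.141, -0.002, 0.003]
ft_force: [5.0, -2.8, 3.0]
width: 0.0489
t 18.65 pos [ 0.5695 -0.059   0.0616] rpy [ 3.1409e+00 -2.0000e-03  2.7000e-03] F [ 5.  -2.8  3. ] w 0.0489 q [-0.31  0.64  1.56 -0.    0.94  1.26]
turn(tool) [ 0.001 -0.002 -0.   ]
shift before turn cm [-0.01 -0.12  0.02]  after turn [-0.01 -0.12  0.02]
time_s: 19.65
tool_pos: [0.5694, -0.059, 0.0617]
ee_rot: [3.141, -0.006, 0.002]
ft_force: [13.9, -0.7, -3.1]
width: 0.049
t 19.65 pos [ 0.5694 -0.059   0.0617] rpy [ 3.1406e+00 -5.8000e-03  2.4000e-03] F [13.9 -0.7 -3.1] w 0.049 q [-0.31  0.63  1.56  0.    0.94  1.26]
turn(tool) [ 0.001 -0.006 -0.001]
shift before turn cm [ 0.   -0.12  0.03]  after turn [ 0.   -0.12  0.03]
```

```bash
python3 -m pendant '[[0.05,0,0.05,0,0,0,-1],[0.04,0,0,0,0,0,-1],[0,0,0,0,0,0,-1],[0,0,0,0,0,0,0.2],[0,0,0,0,0,0,0.25],[0,0,0,0,0,0,0.3],[0,0,0,0,0,0,0.4],[0,0,0,0,0,0,0.5]]'
python3 go.py 0.5694 -0.0578 0.0614 0.003
python3 -m pendant '[[0,0,0,0,0,0,1],[0,0,0,0,0,0,1],[0,0,-0.5,0,0,0,1],[0,0,-1.5,0,0,0,1],[0,0,-3,0,0,0,1],[0,0,-4,0,0,0,1],[0,0,-4,0,0,0,1],[0,0,-2,0,0,0,1]]'
python3 go.py 0.5903 0.2401 0.12 1.826
```

```text
time_s: 20.65
tool_pos: [0.5682, -0.0586, 0.0606]
ee_rot: [-3.141, 0.0, 0.003]
ft_force: [0.3, -0.2, -0.6]
width: 0.066
t 20.65 pos [ 0.5682 -0.0586  0.0606] rpy [-3.1414e+00  4.0000e-04  2.8000e-03] F [ 0.3 -0.2 -0.6] w 0.066 q [-0.31  0.64  1.56  0.    0.94  1.26]
turn(tool) [-0.  0. -0.]
shift before turn cm [ 0.12 -0.08 -0.08]  after turn [ 0.12 -0.08 -0.08]
time_s: 21.65
tool_pos: [0.5688, -0.0588, 0.2143]
ee_rot: [3.14, -0.004, 0.003]
ft_force: [-1.1, 0.2, -0.4]
width: 0.0884
t 21.65 pos [ 0.5688 -0.0588  0.2143] rpy [ 3.1403e+00 -4.1000e-03  2.9000e-03] F [-1.1  0.2 -0.4] w 0.0884 q [-0.31  0.45  1.42  0.    1.27  1.26]
turn(tool) [ 0.005 -0.002 -1.823]
shift before turn cm [  2.2  -29.89   9.4 ]  after turn [28.38  9.63  9.43]
```

```bash
python3 -m pendant '[[0.3,-5,0,0,0,0,1],[0.4,-5,0,0,0,0,1],[0.4,-5,0,0,0,0,1],[0.4,-5,0,0,0,0,1],[0.4,-5,0,0,0,0,1],[0.3,-4.9,0,0,0,0,1],[0,0,0,0,0,-0.178,1],[0,0,0,0,0,-0.178,1]]'
python3 -m pendant '[[0,0,0,0,0,-0.178,1],[0,0,0,0,0,-0.178,1],[0,0,0,0,0,-0.178,1],[0,0,0,0,0,-0.178,1],[0,0,0,0,0,-0.178,1],[0,0,0,0,0,-0.178,1],[0,0,0,0,0,-0.178,1],[0,0,0,0,0,-0.178,1]]'
python3 go.py 0.5903 0.2401 0.09 1.826
python3 - <<'E'
from h import *
for i in range(2):
    cs=capture("scene");ct=capture("top")
    if i==0:
        cv2.imwrite("pics/s4.png",cv2.resize(cs["img"][170:370,200:470,::-1],None,fx=2.9,fy=2.9))
        cv2.imwrite("pics/t4.png",ct["img"][:,:,::-1])
E
```

```text
time_s: 22.65
tool_pos: [0.5893, 0.2411, 0.2118]
ee_rot: [3.141, -0.001, 0.366]
ft_force: [0.2, -0.7, 0.2]
width: 0.0885
time_s: 23.65
tool_pos: [0.5894, 0.2404, 0.212]
ee_rot: [3.14, 0.0, 1.789]
ft_force: [-0.7, -0.0, 0.3]
width: 0.088
t 23.65 pos [0.5894 0.2404 0.212 ] rpy [3.1405 0.     1.7887] F [-0.7 -0.   0.3] w 0.088 q [ 0.2   0.59  1.19  0.    1.35 -0.01]
turn(tool) [ 0.001  0.    -0.037]
shift before turn cm [-0.05  0.07 12.2 ]  after turn [-0.05  0.08 12.2 ]
```

View pics/s4.png

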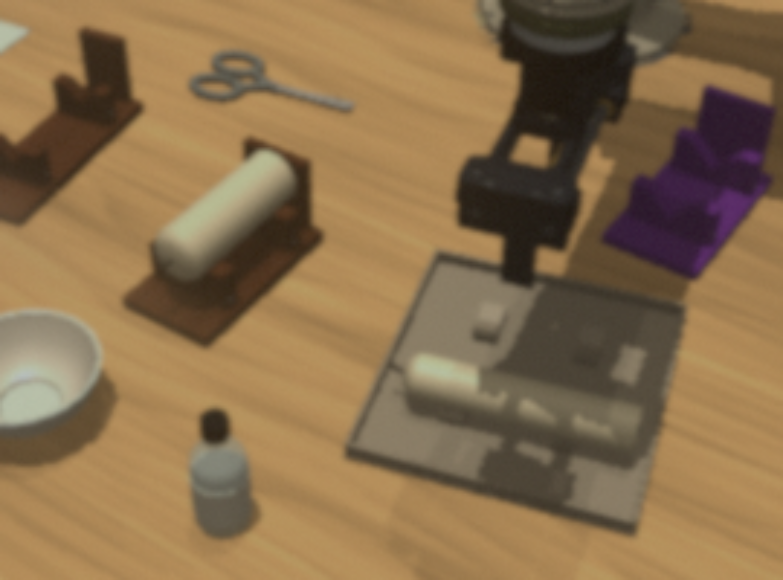

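View pics/t4.png

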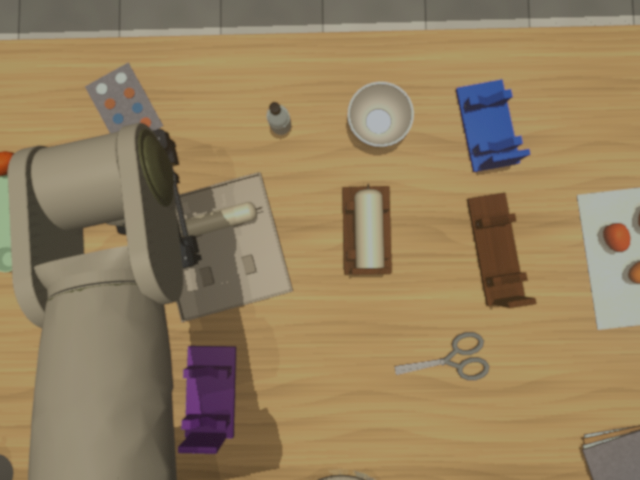

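The thick candle now lies in the dark wide cradle at top (369,229), foot at the stop and wick at the open end. The slim candle is unmoved in its trough. Next I grip the slim candle.

```bash
python3 -m pendant '[[0,0.05,1,0,0,-0.037,1],[0,0,3,0,0,0,1],[0,0,3,0,0,0,1],[0,0,3,0,0,0,1],[0,0,2.2,0,0,0,1],[0,0,0,0,0,0,1],[0,0,0,0,0,0,1],[0,0,0,0,0,0,1]]'
python3 go.py 0.5903 0.2401 0.032 1.826
python3 - <<'E'
from h import *
cs=capture("scene")
cv2.imwrite("pics/s5.png",cv2.resize(cs["img"][220:370,310:460,::-1],None,fx=4,fy=4))
ct=capture("top");r=dict(np.load("res.npz"))
def cm(c,p,z,name):
    m=sil(c,place(SH[name][0],p,z),(0,0,640,480))>.5
    m=cv2.dilate(m.astype(np.uint8),np.ones((11,11)))>0
    g=c["img"].astype(float)[:,:,2]
    return m,g
# thick pose check: blue channel bright vs wood/brown
for c in(ct,cs):
    m,g=cm(c,[.5694,-.058,.003],.0614,"thick_mid");mm=m&(g>95)
    k,lab,st,_=cv2.connectedComponentsWithStats(mm.astype(np.uint8));mm=lab==1+np.argmax(st[1:,4])
    print(mm.sum(),fit("thick_mid",[(c,mm)],[.5694,-.058,.003],.0614))
overlay(ct,[("thick_mid",[.5694,-.058,.003],.0614)],"pics/t5.png",(320,170,420,290),5)
E
```

```text
time_s: 24.85
tool_pos: [0.5904, 0.2406, 0.0898]
ee_rot: [3.14, 0.0, 1.82]
ft_force: [0.5, -0.7, 0.1]
width: 0.0883
t 24.85 pos [0.5904 0.2406 0.0898] rpy [3.1398 0.     1.8197] F [ 0.5 -0.7  0.1] w 0.0883 q [ 0.2   0.72  1.32  0.    1.1  -0.05]
turn(tool) [ 0.002  0.    -0.006]
shift before turn cm [-0.04 -0.03  5.78]  after turn [-0.04 -0.02  5.78]
1909 (array([ 0.57000645, -0.05854482,  0.01228771]), np.float64(0.11765782814550563))
719 (array([ 0.55068962, -0.07112723,  0.06843804]), np.float64(0.3106210763514684))
```

View pics/s5.png

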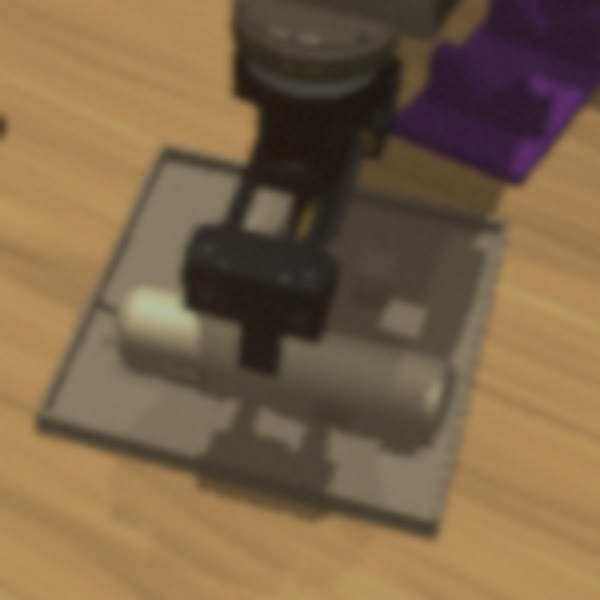

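View pics/t5.png

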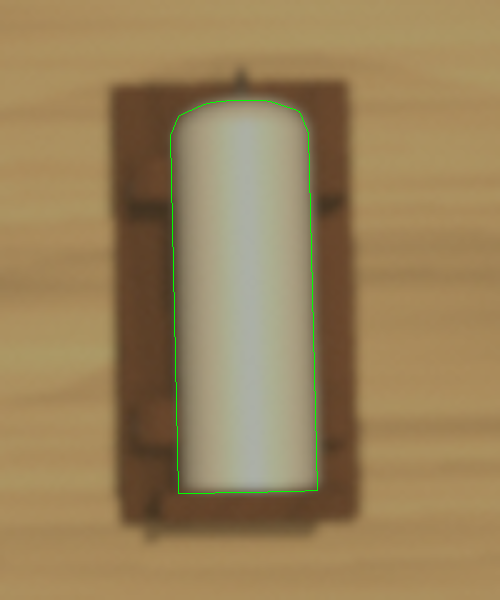

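The expected seat outline matches the thick candle to within about a pixel. In the scene crop the near finger, at about (262,345), is beside the slim candle's middle. Down and grip.

```bash
python3 -m pendant '[[-0.04,-0.02,1,0,0,-0.006,1],[0,0,1.5,0,0,0,1],[0,0,1.5,0,0,0,1],[0,0,1,0,0,0,1],[0,0,0.78,0,0,0,1],[0,0,0,0,0,0,1],[0,0,0,0,0,0,1],[0,0,0,0,0,0,0.2]]'
python3 go.py 0.5903 0.2401 0.032 1.826
python3 -m pendant '[[0,0,0,0,0,0,-1],[0,0,0,0,0,0,-1],[0,0,0,0,0,0,-1],[0,0,0,0,0,0,-1],[0,0,0,0,0,0,-1],[0,0,0,0,0,0,-1],[0,0,0,0,0,0,-1],[0,0,0,0,0,0,-1]]' 20
python3 go.py 0.5903 0.2401 0.032 1.826
```

```text
time_s: 25.95
tool_pos: [0.5901, 0.2401, 0.0314]
ee_rot: [3.141, 0.0, 1.826]
ft_force: [0.0, 0.4, 0.4]
width: 0.0802
t 25.95 pos [0.5901 0.2401 0.0314] rpy [3.1407 0.     1.8258] F [0.  0.4 0.4] w 0.0802 q [ 0.2   0.8   1.35  0.    1.   -0.05]
turn(tool) [ 0.001  0.    -0.   ]
shift before turn cm [-0.    0.02 -0.06]  after turn [-0.    0.02 -0.06]
time_s: 26.95
tool_pos: [0.5901, 0.2401, 0.031]
ee_rot: [3.141, 0.0, 1.826]
ft_force: [2.5, 1.3, 0.5]
width: 0.0349
t 26.95 pos [0.5901 0.2401 0.031 ] rpy [3.141  0.     1.8258] F [2.5 1.3 0.5] w 0.0349 q [ 0.2   0.8   1.35  0.    1.   -0.05]
turn(tool) [ 0.001  0.    -0.   ]
shift before turn cm [-0.    0.02 -0.1 ]  after turn [-0.    0.02 -0.1 ]
```

```bash
python3 -m pendant '[[0,0,-0.5,0,0,0,-1],[0,0,-1,0,0,0,-1],[0,0,-2.5,0,0,0,-1],[0,0,-3,0,0,0,-1],[0,0,-3,0,0,0,-1],[0,0,-2.5,0,0,0,-1],[0,0,-1,0,0,0,-1],[0,0,0,0,0,-0.061,-1]]'
python3 -m pendant '[[0,0,0,0,0,-0.175,-1],[0,0,0,0,0,-0.175,-1],[0,0,0,0,0,-0.175,-1],[0,0,0,0,0,-0.175,-1],[0,0,0,0,0,-0.175,-1],[0,0,0,0,0,-0.175,-1],[0,0,0,0,0,-0.175,-1],[0,0,0,0,0,-0.175,-1]]'
python3 go.py 0.5358 -0.3040 0.12 -2.996
python3 - <<'E'
from h import *
cs=capture("scene")
cv2.imwrite("pics/s6.png",cv2.resize(cs["img"][170:370,200:470,::-1],None,fx=2.9,fy=2.9))
E
```

```text
time_s: 27.95
tool_pos: [0.5898, 0.2401, 0.1665]
ee_rot: [3.141, 0.0, 1.888]
ft_force: [-0.4, -0.9, -1.6]
width: 0.0352
time_s: 28.95
tool_pos: [0.5894, 0.2399, 0.1652]
ee_rot: [-3.142, -0.002, -2.991]
ft_force: [-0.5, -0.2, -2.7]
width: 0.0349
t 28.95 pos [0.5894 0.2399 0.1652] rpy [-3.1415e+00 -1.7000e-03 -2.9906e+00] F [-0.5 -0.2 -2.7] w 0.0349 q [ 0.2   0.64  1.25 -0.    1.26 -1.52]
turn(tool) [-0.    -0.002  0.005]
shift before turn cm [ 13.48 -52.97   4.55]  after turn [ 13.2  -53.04   4.52]
```

View pics/s6.png

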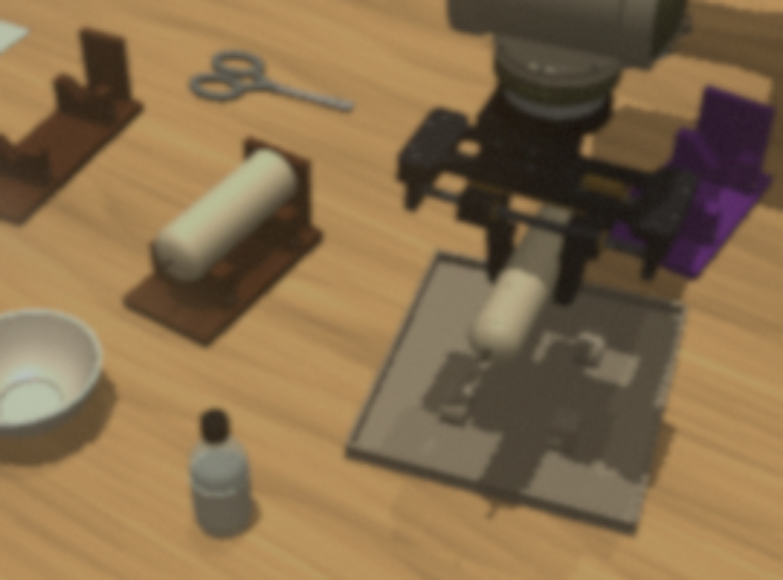

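```bash
python3 -m pendant '[[0.4,-1.6,0,0,0,0,-1],[0.95,-3.8,0,0,0,0,-1],[0.95,-3.8,0,0,0,0,-1],[0.95,-3.8,0,0,0,0,-1],[0.95,-3.8,0,0,0,0,-1],[0.95,-3.8,0,0,0,0,-1],[0.95,-3.8,0,0,0,0,-1],[0.95,-3.8,0,0,0,0,-1]]'
python3 -m pendant '[[0.95,-3.8,0,0,0,0,-1],[0.95,-3.8,0,0,0,0,-1],[0.95,-3.8,0,0,0,0,-1],[0.95,-3.8,0,0,0,0,-1],[0.95,-3.8,0,0,0,0,-1],[0.95,-3.7,0,0,0,0,-1],[0.45,-2,0,0,0,0,-1],[0,0,0,0,0,0,-1]]'
python3 go.py 0.5358 -0.3040 0.10 -2.996
```

```text
time_s: 30.0
tool_pos: [0.56, -0.0513, 0.1658]
ee_rot: [3.142, -0.0, -3.001]
ft_force: [0.5, 0.4, -2.3]
width: 0.0351
time_s: 31.0
tool_pos: [0.5352, -0.3033, 0.1656]
ee_rot: [3.141, -0.0, -3.0]
ft_force: [-1.2, 0.2, -1.5]
width: 0.0347
t 31.0 pos [ 0.5352 -0.3033  0.1656] rpy [ 3.1412e+00 -3.0000e-04 -2.9995e+00] F [-1.2  0.2 -1.5] w 0.0347 q [-0.71  0.59  1.33  0.    1.22 -2.42]
turn(tool) [ 0.    -0.    -0.004]
shift before turn cm [-0.05 -0.08  6.56]  after turn [-0.04 -0.08  6.56]
```

```bash
python3 -m pendant '[[-0.04,-0.08,0.5,0,0,-0.004,-1],[0,0,1.5,0,0,0,-1],[0,0,2,0,0,0,-1],[0,0,1.5,0,0,0,-1],[0,0,1,0,0,0,-1],[0,0,0,0,0,0,-1],[0,0,0,0,0,0,-1],[0,0,0,0,0,0,-1]]'
python3 go.py 0.5358 -0.3040 0.0585 -2.996
python3 - <<'E'
from h import *
cs=capture("scene")
cv2.imwrite("pics/s7.png",cv2.resize(cs["img"][130:280,150:300,::-1],None,fx=4,fy=4))
E
```

```text
time_s: 32.0
tool_pos: [0.5365, -0.3034, 0.1016]
ee_rot: [-3.141, 0.001, -2.992]
ft_force: [-1.1, 1.0, -2.1]
width: 0.0348
t 32.0 pos [ 0.5365 -0.3034  0.1016] rpy [-3.1407e+00  8.0000e-04 -2.9924e+00] F [-1.1  1.  -2.1] w 0.0348 q [-0.7   0.66  1.39 -0.    1.09 -2.42]
turn(tool) [-0.001  0.001  0.004]
shift before turn cm [ 0.08 -0.04  4.31]  after turn [ 0.08 -0.05  4.31]
```

View pics/s7.png

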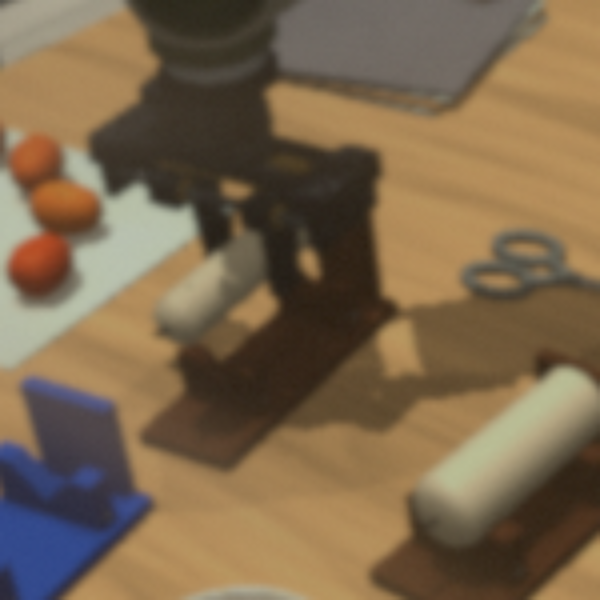

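```bash
python3 -m pendant '[[0,-0.04,0.6,0,0,0.002,-1],[0,0,1,0,0,0,-1],[0,0,1,0,0,0,-1],[0,0,0.7,0,0,0,-1],[0,0,0.4,0,0,0,-1],[0,0,0.2,0,0,0,-1],[0,0,0,0,0,0,-1],[0,0,0,0,0,0,-1]]'
python3 go.py 0.5358 -0.3040 0.0585 -2.996
python3 -m pendant '[[0,0,0.1,0,0,0,-1],[0,0,0.1,0,0,0,-1],[0,0,0.05,0,0,0,-1],[0,0,0,0,0,0,-1],[0,0,0,0,0,0,-1],[0,0,0,0,0,0,-1],[0,0,0,0,0,0,-1],[0,0,0,0,0,0,-1]]'
python3 go.py 0.5358 -0.3040 0.0585 -2.996
```

```text
time_s: 33.05
tool_pos: [0.5365, -0.3037, 0.0622]
ee_rot: [-3.141, 0.0, -2.994]
ft_force: [0.1, -0.0, -1.7]
width: 0.035
t 33.05 pos [ 0.5365 -0.3037  0.0622] rpy [-3.1412e+00  4.0000e-04 -2.9944e+00] F [ 0.1 -0.  -1.7] w 0.035 q [-0.7   0.71  1.41  0.    1.02 -2.42]
turn(tool) [-0.     0.     0.002]
shift before turn cm [ 0.07 -0.02  0.37]  after turn [ 0.07 -0.02  0.37]
time_s: 34.05
tool_pos: [0.5364, -0.3038, 0.0595]
ee_rot: [-3.141, 0.0, -2.994]
ft_force: [0.4, -1.3, -1.3]
width: 0.0349
t 34.05 pos [ 0.5364 -0.3038  0.0595] rpy [-3.1413e+00  2.0000e-04 -2.9944e+00] F [ 0.4 -1.3 -1.3] w 0.0349 q [-0.71  0.72  1.41 -0.    1.01 -2.42]
turn(tool) [-0.     0.     0.002]
shift before turn cm [ 0.07 -0.01  0.1 ]  after turn [ 0.07 -0.02  0.1 ]
```

```bash
python3 -m pendant '[[0,0,0.05,0,0,0,-1],[0,0,0.05,0,0,0,-1],[0,0,0,0,0,0,-1],[0,0,0,0,0,0,-1],[0,0,0,0,0,0,-1],[0,0,0,0,0,0,-1],[0,0,0,0,0,0,-1],[0,0,0,0,0,0,-1]]'
python3 go.py 0.5298 -0.3048 0.0585 -2.996
```

```text
time_s: 35.05
tool_pos: [0.5366, -0.304, 0.059]
ee_rot: [-3.14, 0.001, -2.994]
ft_force: [-0.6, -2.0, 5.8]
width: 0.035
t 35.05 pos [ 0.5366 -0.304   0.059 ] rpy [-3.1405e+00  7.0000e-04 -2.9945e+00] F [-0.6 -2.   5.8] w 0.035 q [-0.71  0.72  1.41 -0.    1.01 -2.42]
turn(tool) [-0.001  0.001  0.002]
shift before turn cm [0.68 0.02 0.05]  after turn [0.68 0.02 0.05]
```

```bash
python3 -m pendant '[[0,-0.04,0,0,0,0,-1],[0.1,0,0,0,0,0,-1],[0.1,0,0,0,0,0,-1],[0.1,0,0,0,0,0,-1],[0.1,0,0,0,0,0,-1],[0.05,0,0,0,0,0,-1],[0,0,0,0,0,0,-1],[0,0,0,0,0,0,-1]]'
python3 go.py 0.5298 -0.3048 0.0585 -2.996
python3 -m pendant '[[0.05,0,0,0,0,0,-1],[0.05,0,0,0,0,0,-1],[0.05,0,0,0,0,0,-1],[0,0,0,0,0,0,-1],[0,0,0,0,0,0,-1],[0,0,0,0,0,0,-1],[0,0,0,0,0,0,-1],[0,0,0,0,0,0,-1]]'
python3 go.py 0.5298 -0.3048 0.0585 -2.996
```

```text
time_s: 36.05
tool_pos: [0.5324, -0.3051, 0.0586]
ee_rot: [-3.14, 0.001, -2.995]
ft_force: [4.4, -2.6, 2.1]
width: 0.0351
t 36.05 pos [ 0.5324 -0.3051  0.0586] rpy [-3.1402e+00  1.4000e-03 -2.9945e+00] F [ 4.4 -2.6  2.1] w 0.0351 q [-0.71  0.71  1.42  0.    1.   -2.43]
turn(tool) [-0.001  0.001  0.001]
shift before turn cm [0.26 0.07 0.01]  after turn [0.26 0.07 0.01]
time_s: 37.05
tool_pos: [0.531, -0.3053, 0.0586]
ee_rot: [-3.14, 0.001, -2.994]
ft_force: [3.5, -2.7, 2.5]
width: 0.0352
t 37.05 pos [ 0.531  -0.3053  0.0586] rpy [-3.1402e+00  1.4000e-03 -2.9944e+00] F [ 3.5 -2.7  2.5] w 0.0352 q [-0.71  0.71  1.43  0.    1.   -2.43]
turn(tool) [-0.001  0.001  0.002]
shift before turn cm [0.11 0.07 0.01]  after turn [0.11 0.07 0.01]
```

```bash
python3 -m pendant '[[0.05,0,0,0,0,0,-1],[0.05,0,0,0,0,0,-1],[0.05,0,0,0,0,0,-1],[0,0,0,0,0,0,-1],[0,0,0,0,0,0,-1],[0,0,0,0,0,0,-1],[0,0,0,0,0,0,-1],[0,0,0,0,0,0,-1]]'
python3 go.py 0.5298 -0.3048 0.0585 -2.996
python3 -m pendant '[[0.05,0,0,0,0,0,-1],[0.05,0,0,0,0,0,-1],[0,0,0,0,0,0,-1],[0,0,0,0,0,0,-1],[0,0,0,0,0,0,-1],[0,0,0,0,0,0,-1],[0,0,0,0,0,0,-1],[0,0,0,0,0,0,-1]]'
python3 go.py 0.5298 -0.3048 0.0585 -2.996
```

```text
time_s: 38.05
tool_pos: [0.5295, -0.3055, 0.0586]
ee_rot: [-3.14, 0.001, -2.994]
ft_force: [4.1, -3.5, 2.4]
width: 0.0346
t 38.05 pos [ 0.5295 -0.3055  0.0586] rpy [-3.1402e+00  1.4000e-03 -2.9944e+00] F [ 4.1 -3.5  2.4] w 0.0346 q [-0.71  0.71  1.43  0.    1.   -2.43]
turn(tool) [-0.001  0.001  0.002]
shift before turn cm [-0.04  0.07  0.01]  after turn [-0.04  0.07  0.01]
time_s: 39.05
tool_pos: [0.5285, -0.3057, 0.0586]
ee_rot: [-3.14, 0.001, -2.994]
ft_force: [3.8, -3.7, 2.3]
width: 0.0348
t 39.05 pos [ 0.5285 -0.3057  0.0586] rpy [-3.1402e+00  1.4000e-03 -2.9945e+00] F [ 3.8 -3.7  2.3] w 0.0348 q [-0.72  0.71  1.43  0.    1.   -2.43]
turn(tool) [-0.001  0.001  0.002]
shift before turn cm [-0.14  0.07  0.01]  after turn [-0.14  0.07  0.01]
```

```bash
python3 -m pendant '[[0.05,-0.03,0,0,0,0,-1],[0.05,0,0,0,0,0,-1],[0.05,0,0,0,0,0,-1],[0,0,0,0,0,0,-1],[0,0,0,0,0,0,-1],[0,0,0,0,0,0,-1],[0,0,0,0,0,0,-1],[0,0,0,0,0,0,-1]]'
python3 go.py 0.5298 -0.3048 0.0585 -2.996
python3 - <<'E'
from h import *
cs=capture("scene");ct=capture("top")
cv2.imwrite("pics/s8.png",cv2.resize(cs["img"][130:280,150:300,::-1],None,fx=4,fy=4))
cv2.imwrite("pics/t8.png",cv2.resize(ct["img"][170:330,430:590,::-1],None,fx=3.7,fy=3.7))
E
```

```text
time_s: 40.05
tool_pos: [0.5282, -0.3058, 0.0586]
ee_rot: [-3.14, 0.004, -2.995]
ft_force: [11.6, -1.7, -0.8]
width: 0.0351
t 40.05 pos [ 0.5282 -0.3058  0.0586] rpy [-3.1398  0.0041 -2.9945] F [11.6 -1.7 -0.8] w 0.0351 q [-0.72  0.71  1.44  0.    1.   -2.44]
turn(tool) [-0.002  0.004  0.001]
shift before turn cm [-0.17  0.07  0.02]  after turn [-0.17  0.07  0.01]
```

View pics/s8.png

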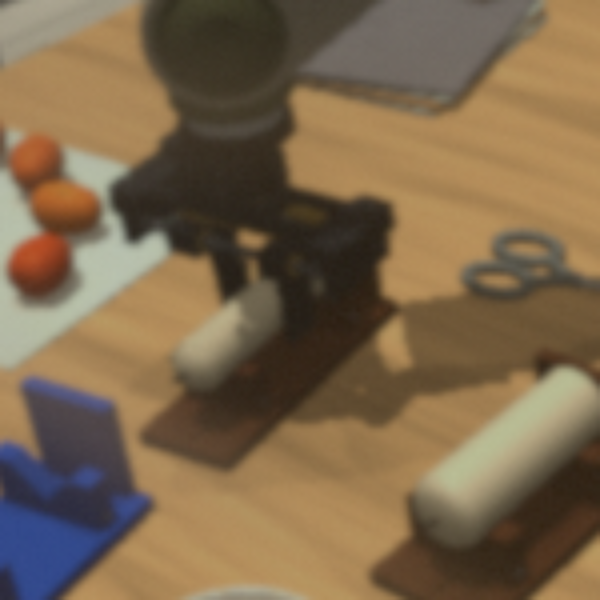

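View pics/t8.png

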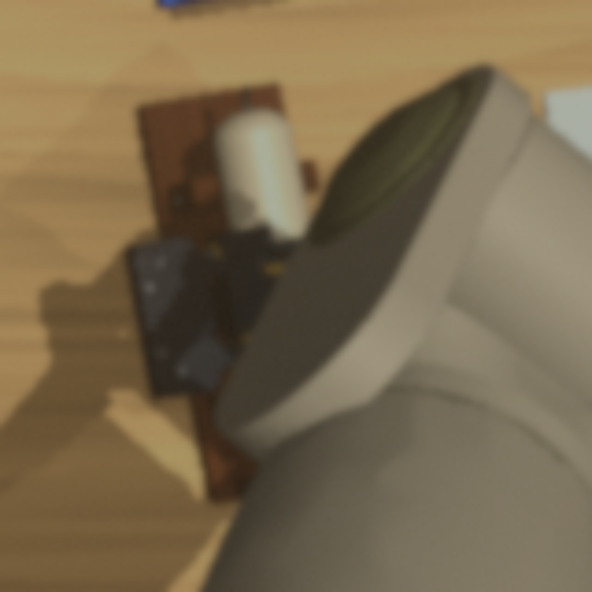

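The slim candle lies in both notches with its wick at the open end, and the push force jumped to 12 N, so its foot is on the stop. I'll ease off, release and lift.

```bash
python3 -m pendant '[[-0.05,0,0.03,0,0,0,-1],[-0.03,0,0,0,0,0,-1],[0,0,0,0,0,0,-1],[0,0,0,0,0,0,-0.15],[0,0,0,0,0,0,-0.05],[0,0,0,0,0,0,0.1],[0,0,0,0,0,0,0.3],[0,0,0,0,0,0,0.6]]'
python3 go.py
python3 -m pendant '[[0,0,0,0,0,0,0.8],[0,0,0,0,0,0,0.8],[0,0,-0.5,0,0,0,0.8],[0,0,-1.5,0,0,0,0.8],[0,0,-3,0,0,0,0.8],[0,0,-4,0,0,0,0.8],[0,0,-4,0,0,0,0.8],[0,0,-2,0,0,0,0.8]]'
python3 go.py 0.35 0.15 0.25 -2.996
```

```text
time_s: 41.15
tool_pos: [0.5273, -0.3056, 0.058]
ee_rot: [3.141, -0.0, -2.994]
ft_force: [-0.1, -0.1, 0.5]
width: 0.0652
t 41.15 pos [ 0.5273 -0.3056  0.058 ] rpy [ 3.1414e+00 -2.0000e-04 -2.9944e+00] F [-0.1 -0.1  0.5] w 0.0652 q [-0.72  0.71  1.44  0.    1.   -2.44]
time_s: 42.15
tool_pos: [0.5277, -0.3059, 0.2118]
ee_rot: [-3.138, 0.003, -2.994]
ft_force: [0.2, 0.1, -0.9]
width: 0.0794
t 42.15 pos [ 0.5277 -0.3059  0.2118] rpy [-3.1383e+00  2.8000e-03 -2.9943e+00] F [ 0.2  0.1 -0.9] w 0.0794 q [-0.72  0.53  1.29  0.    1.31 -2.44]
turn(tool) [-0.003  0.003  0.002]
shift before turn cm [10.88 47.7  -4.01]  after turn [10.97 47.69 -3.82]
```

```bash
python3 -m pendant '[[0.5,3,-0.5,0,0,0,0.8],[1.2,5.3,-0.5,0,0,0,0.8],[1.2,5.3,-0.5,0,0,0,0.8],[1.2,5.3,-0.5,0,0,0,0.8],[1.2,5.3,0,0,0,0,0.8],[1.2,5.3,0,0,0,0,0.8],[1.2,5.3,0,0,0,0,0.8],[0,3,0,0,0,0,0.8]]'
python3 go.py
python3 - <<'E'
from h import *
ct=capture("top");cs=capture("scene")
it=[("thick_mid",[.5694,-.058,.003],.0614),("slim_mid",[.5298,-.3048,.1455],.0585)]
overlay(ct,it,"pics/t9.png",(330,170,550,320),3.6)
overlay(cs,it,"pics/s9.png",(170,170,330,310),4.9)
for n,z,g in(("slim_mid",.0585,[.5298,-.3048,.1455]),("thick_mid",.0614,[.5694,-.058,.003])):
    for c in(ct,cs):
        px=proj(c,[[g[0],g[1],z]])[0];m=best(n,c,px)
        print(n,None if m is None else fit(n,[(c,m)],g,z))
for k in ("bowl","varnish","scissors"): print(k,[(round(d["p"],2),np.round(d["centre"],1)) for d in models.landmark_of(k,ct)][:2])
E
```

```text
time_s: 43.15
tool_pos: [0.3947, 0.0588, 0.2294]
ee_rot: [-3.141, 0.002, -2.993]
ft_force: [1.4, -0.2, 0.1]
width: 0.0792
t 43.15 pos [0.3947 0.0588 0.2294] rpy [-3.1411e+00  1.9000e-03 -2.9930e+00] F [ 1.4 -0.2  0.1] w 0.0792 q [-0.15  0.06  1.89  0.    1.2  -1.87]
slim_mid (array([ 0.52973265, -0.30648428,  0.15756455]), np.float64(0.054058893512691664))
slim_mid (array([ 0.5276532 , -0.30395007,  0.15132547]), np.float64(0.059135312314750665))
thick_mid (array([ 5.70111426e-01, -5.95662252e-02,  1.11915326e-04]), np.float64(0.032482548658341215))
thick_mid (array([ 0.57099857, -0.05600557,  0.01133614]), np.float64(0.06798813470598486))
bowl [(0.72, array([376. , 120.1])), (0.59, array([504.3, 248.2]))]
varnish [(0.64, array([279.7, 122.4]))]
scissors [(0.94, array([445.8, 361.6])), (0.66, array([367.5, 229.7]))]
```

View pics/t9.png

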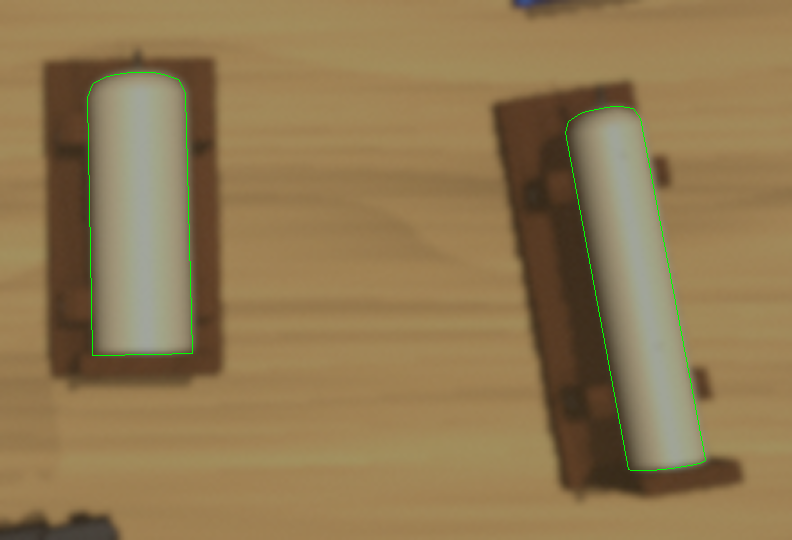

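View pics/s9.png

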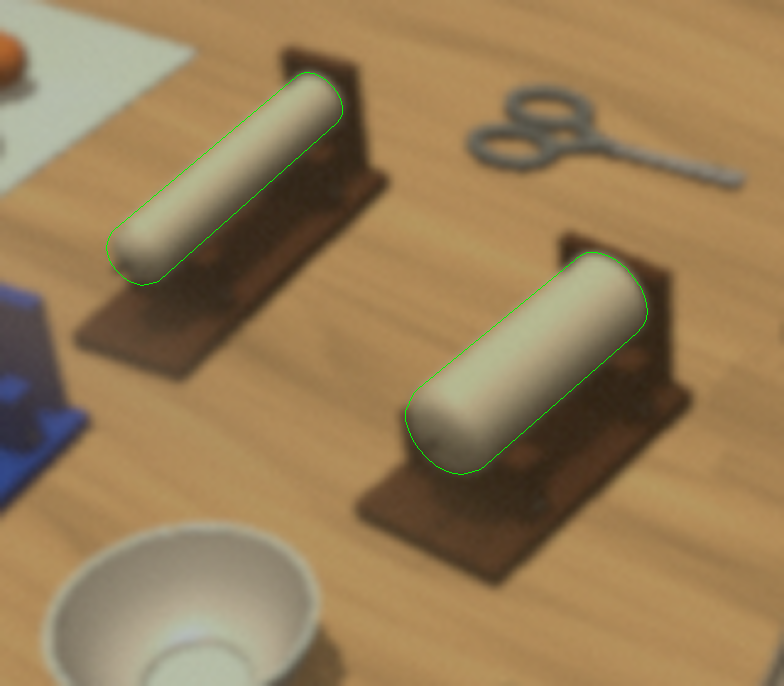

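Both candles match their expected seat outlines in both views, and the bowl, bottle and scissors are where they were. One still second, then I hand in.

```bash
python3 -m pendant '[[0,0,0,0,0,0,0.8],[0,0,0,0,0,0,0.8],[0,0,0,0,0,0,0.8],[0,0,0,0,0,0,0.8],[0,0,0,0,0,0,0.8],[0,0,0,0,0,0,0.8],[0,0,0,0,0,0,0.8],[0,0,0,0,0,0,0.8]]' && python3 -c "
from rig import order
print(order.hand_in())"
```

```text
time_s: 44.6
tool_pos: [0.3958, 0.0569, 0.2281]
ee_rot: [-3.142, -0.0, -2.994]
ft_force: [0.7, 0.0, 0.6]
width: 0.0791
the job is handed in; nothing more can be done
None
```

I laid both candles in the dark wooden cradles, thick in the wide-notched one and slim in the narrow-notched one. Each wick is at the open end and each foot is against the stop board. The job was handed in at about 44.6 s with the gripper clear of everything; it gave no verdict.

- **Placing:** I lowered each candle until the notches took it, then slid it until the push force rose from about 5 N to 12–14 N at the stop. I then eased off and let go.
- **Seating check:** in both camera views each candle matched its expected outline to about a pixel, roughly 2 mm. Separate outline fits put the centres within about 2 mm of the seats and the axes within about 0.012 rad.
- **Disagreements:** the two cameras differed by 2–4 mm across the candles, close to their calibration error. One earlier brightness-based fit of the thick candle in the scene view was clearly wrong, and I did not use it.
- **Stop contact:** the slim candle reached its stop about 1.9 mm beyond where I had measured it. I relied on the contact force there.
- **Other objects:** the networks placed the bowl, bottle and scissors within 4 px of where they started. I did not touch the blue and purple cradles.

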